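# Load the empty inspection pocket and swing the magnifier over it

### The arm

A 6-joint arm with a two-finger parallel gripper is mounted at the origin on the work surface. World frame = base frame: x ahead of the robot, y to its left, z up, the work surface at z = 0. Lengths are in mm, angles in rad, forces in N, time in s.
With the tool pointing down it reaches from about 350 to 775 mm from the base axis. Payload 7.3 kg.
Tool frame: the origin (TCP) lies midway between the tips of the shut fingers; the grasp point (between the pads) lies 19 mm behind it; x points along the fingers, y is the direction in which the jaws open and shut, and the axes are right-handed (so a half turn about x gives the same grasp; the last joint's range is limited). The gripper opens to 92 mm and grips with 3 to 60 N. Pads are 19 mm wide; open, the fingers measure 130 mm over their backs; the gripper's body (75 mm by 190 mm) begins 47 mm behind the grasp point.
Start: joints at [-1.392, 0.342, 1.524, -0, 1.275, -0.146], TCP at [167.56, -497.563, 226.741] pointing down, gripper open.
Joint ranges: [-2.53, 2.53], [-0.77, 2.02], [0.04, 2.7], [-1, 4.14], [0.28, 2.66], [-3.11, 3.11]. Speed limits (rad/s): [2.57, 2.57, 3.14, 3.14, 3.14, 3.14].

### API

Orientations are given as [roll, pitch, yaw] about the fixed x, y, z axes, in that order (R = Rz(yaw) Ry(pitch) Rx(roll)).
In Python, from plant import bot gives the robot as it stands. The module is installed in compiled form; this text tells all that it offers.
- The arm moves only by the shell command python3 -m handwheel 'ROWS' [OPENING]. ROWS is JSON, a list that holds one entry, the list of rows, each a list of 4 numbers: the shift along the tool's x, y, z in cm, then the turn about the tool's x in rad. A call has 1 to 8 rows; each row shifts and turns the commanded pose from where the row before left it, along the tool's axes as they then stand; what a row does not reach is not made up. A row lasts 1/12 s, in which the tool goes at most 41.7 mm and 7.16 degrees, less where a joint would pass 70% of its speed; a pose out of reach is approached as far as the arm can. A call is refused whole if a number of a shift passes 4.17 or a number of a turn 0.125, either way. A call with a gripper value outside its range is refused whole. OPENING is the opening, from 0 (shut) to 1 (fully open), set as the call begins (- or left out, the last holds). The fingers move at their own pace and stop on an object; the grip force is fixed at half the most. Time passes only in rows, so rows that do not move let the fingers close. It gives the time, the measured TCP pose, the force and the opening at its end, in the units of the state.
- bot.get_obs(): the state, without advancing time (a new reading comes with each control period).
- bot.capture(name): name is "scene" or "top" or "wrist"; returns (picture, depth): 384x512x3 uint8, red, green, blue; 384x512 float32, mm along the optical axis (not along the pixel's ray), 0 where there is no reading.
- bot.camera_model(name): a dict with "fx", "fy", "cx", "cy" (pixels), "position" and "rotation" of the camera in the world. Camera axes: x right, y down, z forward; pixel columns grow to the right and rows downward; lengths in mm; the calibration is good to about 2 mm. A picture is of the moment at which its call begins: read the wrist's pose just before it. camera_model takes no time and is no camera call; for the wrist camera it gives the pose at the moment of the call.
- bot.close_job(): hands the job in, once; it reports no verdict.
Trained networks look in the newest picture that a camera, given by its name, has taken for a name from the list of things; names that differ only in an ending like _2 or _b are one class to them, and where a whole thing is asked for, a point or a joint stands for the part that bears it (a point fixed in the world has none). Each returns a list of dicts, best first, with "conf" (0 to 1); they miss things now and then, are a little off and sometimes report something else, mostly with a low value. They report only what shows in the picture. A call takes as long as a camera call. They do not tell look-alikes from the thing itself.
- bot.find_in(camera, label): "bbox" ([left, top, width, height] in pixels, round what is visible of it).
- bot.spot_point(camera, label): "point" ([column, row] in pixels: a listed point, or the origin of a listed thing).
The state is a dict: "time": time; "joint_positions": joint angles; "dq": joint speeds; "tau": joint torques, N m; "tool_pos": TCP position; "tcp_rot": TCP orientation; "contact_force": force on the tool from outside, world axes, zero at the start; "moment": the same for the moment, N m; "grip_width": finger opening in mm.
Only numpy, scipy, OpenCV 4.12 (cv2) and the standard library are available. Lean on these libraries where they do the work, as an engineer would, in place of code of your own. Each camera call takes 0.05 s, during which the arm holds its last target.

### The job

One of the three pockets of the inspection stand has no heat sink in it: take the loose heat sink from the bench and lower it, fins up, all the way down into that empty pocket before you let go of it. Then swing the magnifier by its upright handle so that the lens is centred over the heat sink you have just loaded, and leave it there. Leave the other two heat sinks and the other bench things where they are.

Things in the scene. Friction and masses are not known exactly. Their poses are not given: they have to be found in the camera images.
- loose_sink: the loose one of three identical heat sinks, lying on the bench beside the stand, left or right: extruded aluminium heat sink, 50 mm long (own x, along the fins) x 40 mm wide (own y) x 28 mm tall; fins up; origin at the centre of its underside, z up; about 0.09 kg; grip it across its 40 mm width. 
- sink_1: one of the two heat sinks that already lie in two of the three pockets (which two varies): extruded aluminium heat sink, 50 mm long (own x, along the fins) x 40 mm wide (own y) x 28 mm tall; fins up; origin at the centre of its underside, z up; about 0.09 kg; grip it across its 40 mm width. 
- sink_2: the other heat sink that already lies in a pocket: extruded aluminium heat sink, 50 mm long (own x, along the fins) x 40 mm wide (own y) x 28 mm tall; fins up; origin at the centre of its underside, z up; about 0.09 kg; grip it across its 40 mm width. 
- stand: white inspection stand fixed to the bench: a 100 mm hub disc with three spokes, 8 mm thick, to three pockets on its robot side; a 24 mm steel column at the hub carries the magnifier arm. Origin on the column's (hinge) axis at bench level; x points away from the robot, y to the left, z up at yaw 0
- pocket_left (a point): centre of the floor of the stand's left (+y) pocket, an open tray 60 mm (stand's x) x 50 mm (stand's y) inside; walls 5 mm thick rise 8.5 mm above its floor, which is 9.5 mm above the bench. Axes as the stand's. A heat sink lies in it with fins along the stand's x, 5 mm of play all round. 170 mm from the hinge axis, this one at magnifier angle -0.698
- pocket_middle (a point): centre of the floor of the stand's middle pocket, an open tray 60 mm (stand's x) x 50 mm (stand's y) inside; walls 5 mm thick rise 8.5 mm above its floor, which is 9.5 mm above the bench. Axes as the stand's. A heat sink lies in it with fins along the stand's x, 5 mm of play all round. 170 mm from the hinge axis, this one at magnifier angle 0
- pocket_right (a point): centre of the floor of the stand's right (-y) pocket, an open tray 60 mm (stand's x) x 50 mm (stand's y) inside; walls 5 mm thick rise 8.5 mm above its floor, which is 9.5 mm above the bench. Axes as the stand's. A heat sink lies in it with fins along the stand's x, 5 mm of play all round. 170 mm from the hinge axis, this one at magnifier angle +0.698
- magnifier (a joint): angle of the magnifier arm about the stand's vertical axis, rad, counter-clockwise from above; 0 points along the stand's -x, over the middle pocket; range -1.0 to 2.2; it starts parked at the right (-y), beyond the right pocket, and stays where it is left
- lens (a point): centre of the round lens, 80 mm across its black frame, 8 mm thick, 170 mm from the hinge axis; its underside is 75 mm above the bench, 37 mm above a loaded heat sink's fins
- handle (a point): grip point on the magnifier's handle: an upright steel post of 14 mm diameter that stands on the arm 90 mm from the hinge axis, from 83 mm (top of the arm) to 128 mm above the bench; this point is at 112 mm, on the post's axis. The arm's hub, 38 mm across, is 92 mm high
- spool: bystander: steel spool standing on end, 54 mm diameter, 40 mm tall; origin at the centre of its underside
- tip_cleaner: bystander: round brass tip-cleaner pot, 68 mm diameter, 58 mm tall; origin at the centre of its underside
- flux_jar: bystander: small closed jar, 48 mm diameter, 50 mm tall; origin at the centre of its underside
- screwdriver: bystander: screwdriver lying on the bench beyond the stand, 160 mm long along its own x
Mind the look-alikes: they are no part of the job. Leave any green look-alike of the loose_sink alone.

How it is judged:
By the outcome, as a careful person would: the job done as asked, in the order asked, and still so for the second after the job is handed in, with the robot touching nothing.
It also fails if it takes over 64 s, if anything falls off the work surface, if the arm or the gripper's body presses on something with over 40 N, if the wrist force passes 120 N, or if a joint passes its speed limit or range.

## Working session

There is one attempt and no reset: what is moved stays moved. The work goes in short steps, Python scripts to look and compute and a shell command to move; the robot and the scene stay as the last step left them, time stands still between calls to the robot, and variables do not carry over. Pictures are saved under pics/ and viewed, and the job is handed in when it is done.

```bash
mkdir -p pics; cat > h.py <<'E'
import numpy as np,cv2
from plant import bot
def cap(n,f):
    p,d=bot.capture(n); cv2.imwrite('pics/'+f,p[:,:,::-1]); np.save('pics/'+n+'_d.npy',d); return p,d
def w(n,u,v,d,m=None):
    m=m or bot.camera_model(n); R=np.array(m['rotation']);t=np.array(m['position'])
    return R@(np.array([(u-m['cx'])/m['fx'],(v-m['cy'])/m['fy'],1])*d)+t
def wz(n,u,v,z,m=None):
    m=m or bot.camera_model(n); R=np.array(m['rotation']);t=np.array(m['position'])
    r=R@np.array([(u-m['cx'])/m['fx'],(v-m['cy'])/m['fy'],1]); return t+r*(z-t[2])/r[2]
E
python3 - <<'E'
from h import *
print(bot.get_obs())
for n in('scene','top'):
    p,d=cap(n,n+'0.png'); m=bot.camera_model(n); print(n,m)
    for l in('loose_sink','stand','lens','handle','pocket_left','pocket_middle','pocket_right'):
        for r in bot.spot_point(n,l)[:4]:
            u,v=r['point'];dd=d[int(v),int(u)]; print(l,np.round([u,v,r['conf']],2),np.round(w(n,u,v,dd,m)))
E
```

```text
{'time': 0.0, 'joint_positions': array([-1.39199615e+00,  3.42681523e-01,  1.52501302e+00,  2.09029068e-05,
        1.27539181e+00, -1.45992133e-01]), 'dq': array([-0.00169961, -0.00051932,  0.0019924 , -0.00178308, -0.00022545,
        0.00010899]), 'tau': array([ 7.28538489e-04, -4.31237698e+01, -2.44220603e+01,  7.17666792e-02,
        5.58863534e-02, -1.37028305e-04]), 'tool_pos': array([ 167.49248658, -497.14037947,  226.06774124]), 'tcp_rot': array([-1.73016948,  1.5693025 ,  1.73620938]), 'contact_force': array([-0.17261071, -0.04393185,  0.16095624]), 'moment': array([-0.01149521, -0.06511923,  0.00398691]), 'grip_width': 92.1490039058971}
scene {'fx': 354.9801887024386, 'fy': 354.9801887024386, 'cx': 259.9829208018587, 'cy': 190.957366171879, 'position': array([1193.949012  ,  392.33232276,  916.81485946]), 'rotation': array([-2.34944574,  0.00323562,  2.1141135 ])}
loose_sink [228.5  150.5    0.73] [4528. 3727. 4251.]
loose_sink [205.2  171.2    0.72] [4572. 3770. 4294.]
stand [242.9  235.2    0.93] [3745. 2944. 3468.]
stand [274.7  204.5    0.36] [3694. 2892. 3417.]
lens [
[... 353 characters left out ...]
4.27151372421605, 'position': array([ 408.75466482,   -9.76078859, 1132.87747767]), 'rotation': array([-3.03823043, -0.01942763, -1.60219583])}
loose_sink [364.7  228.     0.83] [-2268. -2686. -1543.]
loose_sink [358.1  280.4    0.51] [-2187. -2605. -1463.]
stand [264.8  165.2    0.85] [-1302. -1721.  -578.]
lens [322.8  152.5    0.91] [-1832. -2250. -1108.]
handle [293.6  159.     0.76] [-1567. -1986.  -843.]
handle [262.4  165.5    0.53] [-1289. -1707.  -565.]
pocket_left [218.4  206.5    0.58] [ -968. -1386.  -244.]
pocket_middle [255.4  226.4    0.72] [-1339. -1757.  -614.]
pocket_middle [122.3  155.6    0.64] [-137. -556.  587.]
pocket_right [293.3  216.9    0.68] [-1673. -2092.  -949.]
```

```bash
sed -i 's/^import numpy.*/&\nfrom scipy.spatial.transform import Rotation as Ro/; s/R=np.array(m\[.rotation.\])/R=Ro.from_euler("xyz",m["rotation"]).as_matrix()/' h.py
python3 - <<'E'
import cv2
i=cv2.imread('pics/top0.png'); cv2.imwrite('pics/top0b.png',cv2.resize(i[100:330,80:430],None,fx=2.2,fy=2.2,interpolation=2))
i=cv2.imread('pics/scene0.png'); cv2.imwrite('pics/scene0b.png',cv2.resize(i[100:300,120:400],None,fx=2.5,fy=2.5,interpolation=2))
from h import *
d=np.load('pics/top_d.npy');n='top'
for l,u,v in[('sinkA',364.7,228),('sinkB',358,280.4),('stand',264.8,165.2),('lens',322.8,152.5),('handle',293.6,159),('pl',218,206.5),('pm',255.4,226.4),('pr',293.3,216.9)]:
    print(l,np.round(w(n,u,v,d[int(round(v)),int(round(u))]),1))
E
```

```text
sinkA [ 415.8 -329.1   28.9]
sinkB [ 267.2 -302.3   24.2]
stand [596.3 -44.   92.6]
lens [ 630.2 -208.5   80. ]
handle [ 614.  -125.6   80. ]
pl [490.1  92.2  37.9]
pm [430.7 -13.3   3.4]
pr [ 454.7 -125.    14.8]
```

View pics/top0b.png

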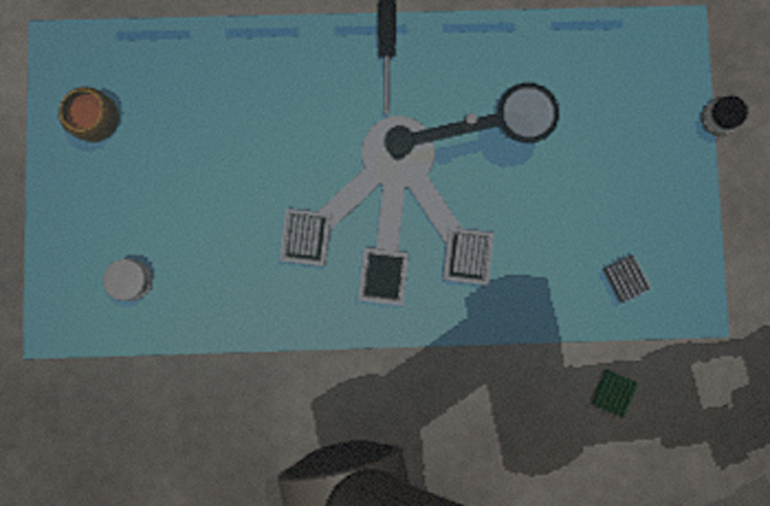

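View pics/scene0b.png

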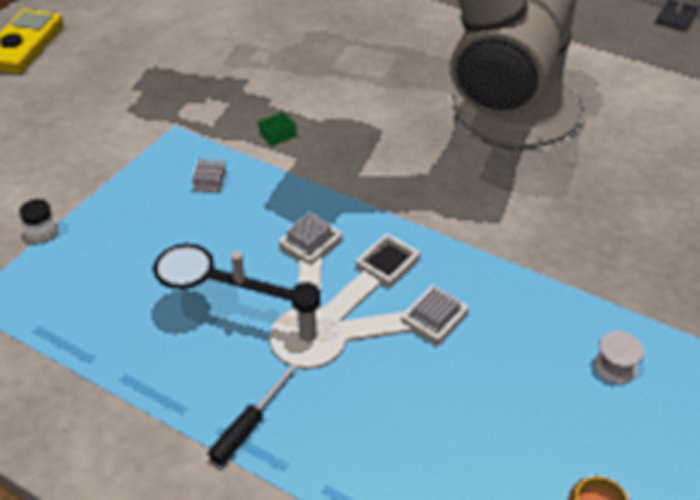

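The empty pocket is the middle one (top 255,226). These could be taken for the loose sink: grey (365,228), the green look-alike (358,280), and the seated sinks (218,206) and (293,217). I choose the grey one at (365,228). Next I measure its yaw and the stand's.

```bash
python3 - <<'E'
from h import *
d=np.load('pics/top_d.npy').astype(float);n='top';m=bot.camera_model(n)
v,u=np.mgrid[0:384,0:512]
R=Ro.from_euler("xyz",m["rotation"]).as_matrix()
P=np.stack([(u-m['cx'])/m['fx'],(v-m['cy'])/m['fy'],np.ones_like(u)],-1)*d[...,None]@R.T+m['position']
P=cv2.GaussianBlur(P,(1,1),0)
def rect(c,r,lo,hi,name):
    k=(np.hypot(P[...,0]-c[0],P[...,1]-c[1])<r)&(P[...,2]>lo)&(P[...,2]<hi)
    q=P[k][:,:2].astype(np.float32); print(name,len(q),cv2.minAreaRect(q),np.round(q.mean(0),1),np.round(P[k][:,2].mean(),1))
print('bench z',np.median(P[250:256,300:330,2]))
rect((415,-329),50,15,45,'loose')
rect((267,-302),50,12,45,'green')
rect((490,92),50,25,55,'sinkL'); rect((455,-125),50,25,55,'sinkR')
rect((430,-13),50,6,30,'pocketM')
rect((596,-44),30,86,110,'hub'); rect((630,-208),50,65,95,'lens');rect((614,-125),14,95,150,'handle')
i=cv2.imread('pics/top0.png'); cv2.imwrite('pics/crop0.png',cv2.resize(np.hstack([i[200:260,335:395],i[195:255,225:285]]),None,fx=6,fy=6,interpolation=2))
print(bot.find_in('top','loose_sink'))
E
```

```text
bench z 0.5908358930201985
loose 204 ((420.2848815917969, -331.75946044921875), (49.7263298034668, 41.92423629760742), 26.251014709472656) [ 420.4 -331.2] 24.1
green 262 ((271.6380310058594, -305.53546142578125), (40.634403228759766, 49.955135345458984), 62.966697692871094) [ 271.4 -305.4] 22.8
sinkL 136 ((490.66839599609375, 95.40771484375), (40.452938079833984, 49.94441223144531), 82.02365112304688) [490.6  95.5] 34.6
sinkR 131 ((458.1444396972656, -123.18080139160156), (40.210411071777344, 49.245845794677734), 80.13287353515625) [ 458.1 -122.9] 34.9
pocketM 488 ((440.24676513671875, -3.7623672485351562), (69.81929779052734, 81.74974060058594), 81.84474182128906) [436.5  -8.4] 11.5
hub 141 ((600.38134765625, -33.143402099609375), (35.41329574584961, 35.61117935180664), 38.13505172729492) [601.1 -33.1] 90.9
lens 610 ((634.2915649414062, -198.73797607421875), (77.78443908691406, 77.60032653808594), 43.69408416748047) [ 634.5 -198.8] 80.5
handle 32 ((618.2318725585938, -120.78266906738281), (12.065492630004883, 13.353808403015137), 0.0598536841571331) [ 617.7 -120.3] 121.9
[{'bbox': [353.7, 217.7, 23.5, 22.3], 'conf': 0.79}, {'bbox': [211.7, 197.6, 13.6, 18.2], 'conf': 0.62}, {'bbox': [349.4, 270.3, 19.5, 17.1], 'conf': 0.51}]
```

View pics/crop0.png

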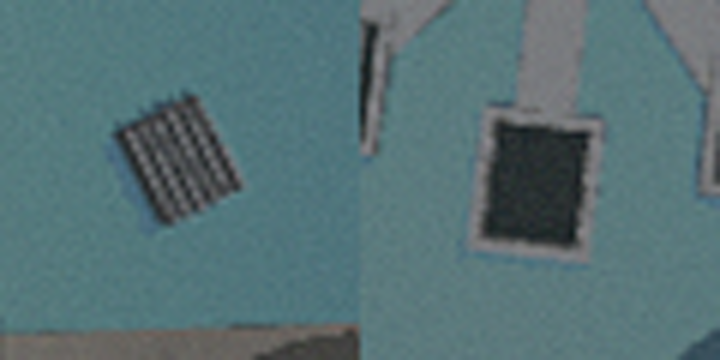

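```bash
cat >> h.py <<'E'
def plan(tx,ty,tz,jaw=None,turnfirst=False):
    """jaw: wanted jaw-line direction in deg (mod 180)"""
    o=bot.get_obs(); R=Ro.from_euler("xyz",o['tcp_rot']).as_matrix(); p=np.array(o['tool_pos'])
    jy=np.degrees(np.arctan2(R[1,1],R[0,1])); print('t',round(o['time'],2),'tcp',np.round(p,1),'xaxis',np.round(R[:,0],3),'jaw',round(jy,1),'q6',round(o['joint_positions'][5],2),'grip',round(o['grip_width'],1),'F',np.round(o['contact_force'],1))
    a=0
    if jaw is not None:
        dj=(jaw-jy+90)%180-90; a=-np.radians(dj); print('turn about x',round(a,3),'rad; q alt',round(a-np.sign(a)*np.pi,3))
    d=np.array([tx,ty,tz])-p
    print('shift now cm',np.round(R.T@d/10,2),' after turn',np.round((R@Ro.from_euler('x',a).as_matrix()).T@d/10,2))
E
python3 - <<'E'
from h import *
plan(420.3,-331.7,160,116.3)
print(wz('top',254.2,225.3,18))
m=bot.camera_model('wrist');print(m)
E
```

```text
t 0.85 tcp [ 167.6 -497.5  226.8] xaxis [ 0. -0. -1.] jaw -71.4 q6 -0.15 grip 91.4 F [-0.4  0.3  0.3]
turn about x -0.134 rad; q alt 3.007
shift now cm [  6.67  -7.65 -29.24]  after turn [  6.67  -3.67 -30.01]
[433.70844479  -9.892522    18.        ]
{'fx': 271.16247157180425, 'fy': 271.16247157180425, 'cx': 254.49738394950595, 'cy': 188.6288745125449, 'position': array([ 235.28067373, -475.31272461,  384.33568324]), 'rotation': array([ 2.87169573e+00, -2.30915147e-05, -1.24458915e+00])}
```

```bash
python3 -m handwheel '[[[0.8,-0.95,-3.65,0],[0.8,-0.95,-3.65,0],[0.8,-0.95,-3.65,0],[0.8,-0.95,-3.65,0],[0.8,-0.95,-3.65,0],[0.8,-0.95,-3.65,0],[0.8,-0.95,-3.65,0],[0.8,-0.95,-3.65,0]]]' 1
python3 -m handwheel '[[[0,0,0,-0.067],[0,0,0,-0.067],[0,0,0,0],[0,0,0,0]]]'
python3 - <<'E'
from h import *
m=bot.camera_model('wrist'); p,d=cap('wrist','w1.png')
plan(420.3,-331.7,160,-63.7)
v,u=np.mgrid[0:384,0:512];R=Ro.from_euler("xyz",m["rotation"]).as_matrix()
P=np.stack([(u-m['cx'])/m['fx'],(v-m['cy'])/m['fy'],np.ones_like(u)],-1)*d.astype(float)[...,None]@R.T+m['position']
k=(np.hypot(P[...,0]-420,P[...,1]+332)<45)&(P[...,2]>20)&(P[...,2]<40)
q=P[k][:,:2].astype(np.float32); print(len(q),cv2.minAreaRect(q),P[k][:,2].mean())
print(bot.spot_point('wrist','loose_sink'))
E
```

```text
time: 1.52
tool_pos: [421.5, -331.1, 162.5]
tcp_rot: [1.84, 1.57, -0.977]
contact_force: [0.4, -1.1, -0.0]
grip_width: 91.3
time: 1.85
tool_pos: [420.1, -332.3, 162.7]
tcp_rot: [0.715, 1.571, -1.97]
contact_force: [-0.6, -0.3, -0.7]
grip_width: 92.1
t 1.9 tcp [ 419.9 -332.6  162.8] xaxis [ 0. -0. -1.] jaw -63.9 q6 0.3 grip 91.2 F [-0.3  0.   0.1]
turn about x -0.003 rad; q alt 3.139
shift now cm [ 0.28 -0.06 -0.07]  after turn [ 0.28 -0.06 -0.07]
686 ((421.7611389160156, -332.75872802734375), (49.988677978515625, 40.08251953125), 25.22884178161621) 27.044575323457405
[{'point': [191.4, 265.3], 'conf': 0.89}]
```

View pics/w1.png

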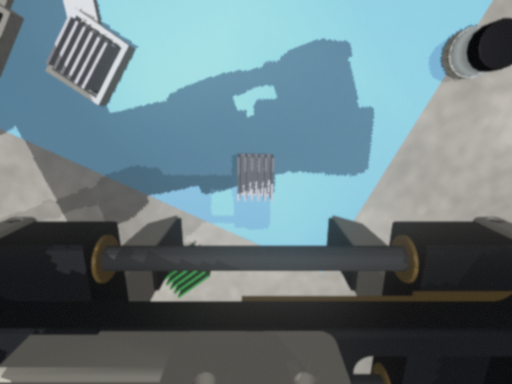

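Wrist picture: the grey finned sink is at (255,175), centred between the fingers with its fins aligned. The green look-alike is at (188,282), clear of the fingers. The measured 50×40 rectangle matches the description, so I descend.

```bash
python3 -m handwheel '[[[2.5,0,0.1,-0.016],[2.5,0.05,0,0],[2.5,0,0,0],[2.5,0,0,0],[2.5,0,0,0],[1.5,0,0,0],[1.1,0,0,0],[0,0,0,0]]]'
python3 - <<'E'
from h import *
plan(421.8,-332.8,11.5,-64.8)
E
```

```text
time: 2.62
tool_pos: [418.2, -332.8, 9.9]
tcp_rot: [-1.272, 1.567, 2.343]
contact_force: [0.2, 0.3, -0.1]
grip_width: 91.8
t 2.62 tcp [ 418.2 -332.8    9.9] xaxis [-0.002  0.003 -1.   ] jaw -62.9 q6 0.28 grip 91.8 F [ 0.2  0.3 -0.1]
turn about x 0.033 rad; q alt -3.108
shift now cm [-0.17  0.17 -0.32]  after turn [-0.17  0.16 -0.33]
```

```bash
python3 -m handwheel '[[[-0.17,0.16,-0.32,0.033],[0,0,0,0],[0,0,0,0]]]'
python3 - <<'E'
from h import *
plan(421.8,-332.8,11.5,-64.8)
E
```

```text
time: 2.87
tool_pos: [423.5, -334.0, 14.6]
tcp_rot: [1.867, 1.568, -0.833]
contact_force: [0.3, -0.6, -0.2]
grip_width: 91.6
t 2.87 tcp [ 423.5 -334.    14.6] xaxis [ 0.002 -0.002 -1.   ] jaw -64.7 q6 0.32 grip 91.6 F [ 0.3 -0.6 -0.2]
turn about x 0.002 rad; q alt -3.139
shift now cm [ 0.3  -0.18  0.1 ]  after turn [ 0.3  -0.18  0.1 ]
```

```bash
python3 -m handwheel '[[[0,0,0,0],[0,0,0,0],[0,0,0,0]]]'
python3 - <<'E'
from h import *
plan(421.8,-332.8,11.5,-64.8)
E
```

```text
time: 3.12
tool_pos: [423.0, -333.4, 13.8]
tcp_rot: [1.802, 1.57, -0.897]
contact_force: [0.9, 0.1, -0.1]
grip_width: 91.9
t 3.12 tcp [ 423.  -333.4   13.8] xaxis [ 0.    -0.001 -1.   ] jaw -64.7 q6 0.32 grip 91.9 F [ 0.9  0.1 -0.1]
turn about x 0.002 rad; q alt -3.139
shift now cm [ 0.23 -0.1   0.08]  after turn [ 0.23 -0.1   0.08]
```

```bash
python3 -m handwheel '[[[0.2,-0.1,0.08,0],[0,0,0,0],[0,0,0,0],[0,0,0,0]]]'
python3 -m handwheel '[[[0,0,0,0],[0,0,0,0],[0,0,0,0],[0,0,0,0],[0,0,0,0],[0,0,0,0],[0,0,0,0],[0,0,0,0]]]' 0
python3 -m handwheel '[[[0,0,0,0],[0,0,0,0],[0,0,0,0],[0,0,0,0]]]'
python3 - <<'E'
from h import *
plan(432.8,-8.5,90,81.5)
E
```

```text
time: 3.45
tool_pos: [421.7, -332.6, 11.4]
tcp_rot: [-0.912, 1.571, 2.671]
contact_force: [0.5, 0.5, -0.7]
grip_width: 91.8
time: 4.12
tool_pos: [421.8, -332.7, 11.4]
tcp_rot: [1.382, 1.571, -1.318]
contact_force: [-0.4, -0.2, -0.2]
grip_width: 42.8
time: 4.45
tool_pos: [421.8, -332.6, 11.4]
tcp_rot: [1.048, 1.571, -1.652]
contact_force: [0.5, 0.3, 0.3]
grip_width: 39.6
t 4.45 tcp [ 421.8 -332.6   11.4] xaxis [-0. -0. -1.] jaw -64.7 q6 0.32 grip 39.6 F [0.5 0.3 0.3]
turn about x 0.59 rad; q alt -2.551
shift now cm [ -7.86 -28.83 -14.85]  after turn [ -7.86 -32.22   3.7 ]
```

```bash
python3 -m handwheel '[[[-1.5,0,0,0],[-3.1,0,0,0],[-3.3,0,0,0.118],[0,0,0,0.118],[0,0,0,0.118],[0,0,0,0.118],[0,0,0,0.118],[0,0,0,0]]]'
python3 -m handwheel '[[[0,-2,0.2,0],[0,-3.6,0.4,0],[0,-3.6,0.4,0],[0,-3.8,0.4,0],[0,-3.8,0.4,0],[0,-3.8,0.5,0],[0,-3.8,0.5,0],[0,-3.8,0.5,0]]]'
python3 -m handwheel '[[[0,-2.5,0.2,0],[0,-1.5,0.2,0],[0,0,0,0],[0,0,0,0],[0,0,0,0]]]'
python3 - <<'E'
from h import *
m=bot.camera_model('wrist'); p,d=cap('wrist','w2.png');cap('top','top2.png');cap('scene','scene2.png')
i=cv2.imread('pics/top2.png'); cv2.imwrite('pics/top2b.png',cv2.resize(i[140:290,180:400],None,fx=3,fy=3,interpolation=2))
plan(432.8,-8.5,90,81.5)
E
```

```text
time: 5.12
tool_pos: [421.7, -332.5, 90.4]
tcp_rot: [-0.424, 1.571, 2.565]
contact_force: [0.8, -0.8, -1.3]
grip_width: 39.5
time: 5.78
tool_pos: [430.4, -47.2, 90.4]
tcp_rot: [2.551, 1.571, -0.735]
contact_force: [0.4, 0.3, -0.6]
grip_width: 39.5
time: 6.2
tool_pos: [432.9, -9.3, 90.4]
tcp_rot: [1.897, 1.57, -1.391]
contact_force: [-0.2, -0.1, -1.4]
grip_width: 39.7
t 6.35 tcp [432.8  -9.7  90.4] xaxis [ 0. -0. -1.] jaw -98.5 q6 1.52 grip 39.9 F [-0.9  0.1 -1.8]
turn about x -0.001 rad; q alt 3.141
shift now cm [ 0.04 -0.12  0.02]  after turn [ 0.04 -0.12  0.02]
```

View pics/w2.png

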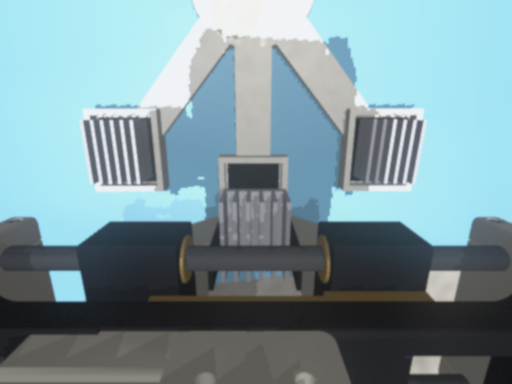

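View pics/scene2.png

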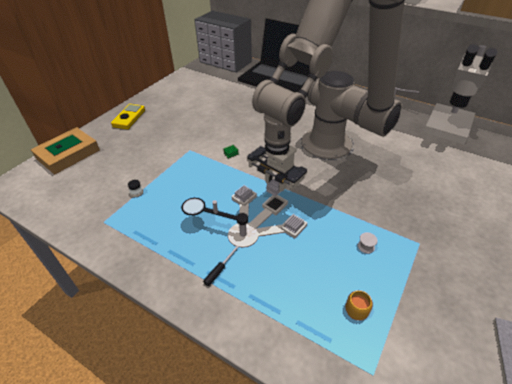

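Wrist picture: the sink is held at (255,220) and aligned with the middle pocket, whose rim corners are at (219,156) and (288,156). I now measure the pocket positions from this picture.

```bash
python3 - <<'E'
from h import *
i=cv2.imread('pics/w2.png')
cv2.imwrite('pics/w2c.png',cv2.resize(i[100:240,200:310],None,fx=4,fy=4,interpolation=2))
for l,u,v in[('MfarL',219,156),('MfarR',288,156),('L fl',83,110),('L fr',158,110),('L nl',95,190),('L nr',163,190),('R fl',349,110),('R fr',424,110),('R nl',345,190),('R nr',414,190)]:
    print(l,np.round(wz('wrist',u,v,18),1))
for l in('pocket_left','pocket_right','pocket_middle','stand'):
    print(l,[(r['point'],r['conf'],np.round(wz('wrist',*r['point'],9.5),1)) for r in bot.spot_point('wrist',l)])
E
```

```text
MfarL [473.5  14.   18. ]
MfarR [464.9 -44.1  18. ]
L fl [526.9 116.7  18. ]
L fr [517.9  56.3  18. ]
L nl [460.  127.5  18. ]
L nr [451.2  68.3  18. ]
R fl [495.  -97.6  18. ]
R fr [ 486. -158.   18.]
R nl [427.6 -90.4  18. ]
R nr [ 418.7 -150.5   18. ]
pocket_left [([255.0, 224.2], 0.51, array([403.6,  -6.6,   9.5]))]
pocket_right []
pocket_middle []
stand []
```

View pics/w2c.png

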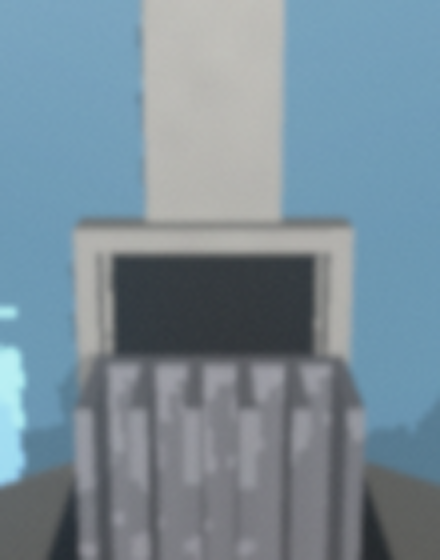

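View pics/top2b.png

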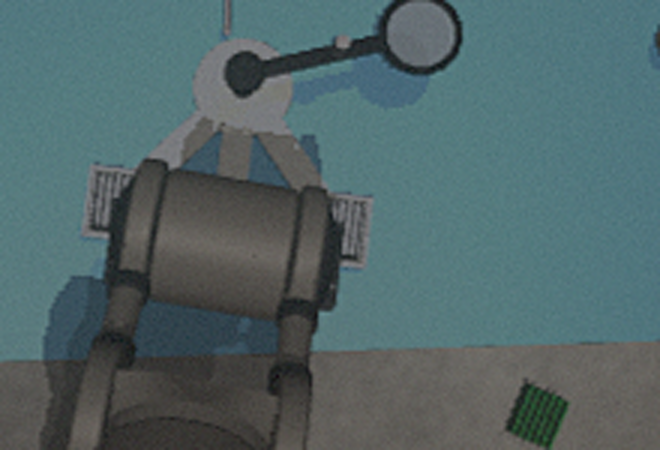

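```bash
python3 -m handwheel '[[[2,0,-0.07,0],[2.5,0,0,0],[1,0,0,0],[0.5,0,0,0],[0,0,0,0],[0,0,0,0],[0,0,0,0]]]'
python3 - <<'E'
from h import *
plan(433.5,-9.7,21,81.5)
cap('wrist','w3.png')
p,d=cap('scene','scene3.png');i=cv2.imread('pics/scene3.png'); cv2.imwrite('pics/scene3b.png',cv2.resize(i[150:250,200:330],None,fx=5,fy=5,interpolation=2))
E
```

```text
time: 7.13
tool_pos: [434.1, -9.0, 31.1]
tcp_rot: [3.027, 1.569, -0.263]
contact_force: [-0.2, -0.1, 0.1]
grip_width: 39.8
t 7.13 tcp [434.1  -9.   31.1] xaxis [ 0.002 -0.    -1.   ] jaw -98.5 q6 1.52 grip 39.8 F [-0.2 -0.1  0.1]
turn about x 0.0 rad; q alt -3.141
shift now cm [1.01 0.08 0.05]  after turn [1.01 0.08 0.05]
```

View pics/scene3b.png

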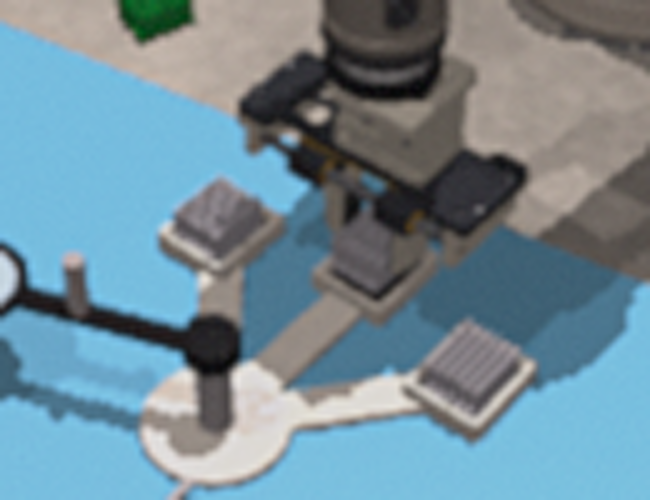

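View pics/w3.png

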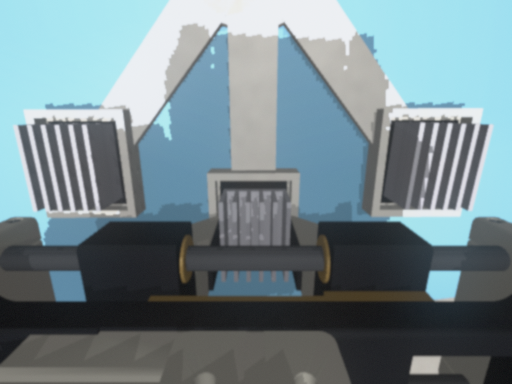

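The sink (columns 219–291) is centred in the middle pocket (columns 209–299), so I lower it gently.

```bash
python3 -m handwheel '[[[0.3,0,0,0],[0.3,0,0,0],[0.2,0,0,0],[0.1,0,0,0],[0,0,0,0],[0,0,0,0],[0,0,0,0]]]'
python3 - <<'E'
from h import *
plan(433.5,-9.7,21,81.5)
E
```

```text
time: 7.82
tool_pos: [433.5, -8.8, 21.4]
tcp_rot: [1.753, 1.571, -1.537]
contact_force: [0.3, -0.4, -1.1]
grip_width: 39.9
t 7.82 tcp [433.5  -8.8  21.4] xaxis [ 0. -0. -1.] jaw -98.5 q6 1.52 grip 39.9 F [ 0.3 -0.4 -1.1]
turn about x 0.0 rad; q alt -3.141
shift now cm [ 0.04  0.09 -0.02]  after turn [ 0.04  0.09 -0.02]
```

```bash
python3 -m handwheel '[[[0.05,0,0,0],[0,0,0,0],[0,0,0,0],[0,0,0,0]]]';python3 -m handwheel '[[[0.05,0,0,0],[0,0,0,0],[0,0,0,0],[0,0,0,0]]]'
```

```text
time: 8.15
tool_pos: [433.4, -8.8, 20.9]
tcp_rot: [2.224, 1.571, -1.066]
contact_force: [-0.2, -0.5, -0.8]
grip_width: 39.6
time: 8.48
tool_pos: [433.5, -8.8, 20.9]
tcp_rot: [2.807, 1.57, -0.483]
contact_force: [-1.7, 0.3, 6.1]
grip_width: 39.6
```

The wrist reads 6 N at the expected seated height of 20.9, so the sink is on the pocket floor. I release it and lift.

```bash
python3 -m handwheel '[[[0,0,0,0],[0,0,0,0],[0,0,0,0],[0,0,0,0],[0,0,0,0],[0,0,0,0]]]' 0.7
python3 -m handwheel '[[[-1,0,0,0],[-2,0,0,0],[-3.5,0,0,0],[-4,0,0,0],[-4,0,0,0],[-1,0,0,0],[0,0,0,0],[0,0,0,0]]]'
python3 - <<'E'
from h import *
cap('wrist','w4.png')
p,d=cap('top','top4.png');m=bot.camera_model('top')
v,u=np.mgrid[0:384,0:512];R=Ro.from_euler("xyz",m["rotation"]).as_matrix()
P=np.stack([(u-m['cx'])/m['fx'],(v-m['cy'])/m['fy'],np.ones_like(u)],-1)*d.astype(float)[...,None]@R.T+m['position']
for n,c,r,lo,hi in[('hub',(600,-33),30,86,110),('lens',(634,-199),50,65,95),('handle',(618,-121),14,95,150)]:
    k=(np.hypot(P[...,0]-c[0],P[...,1]-c[1])<r)&(P[...,2]>lo)&(P[...,2]<hi);q=P[k][:,:2].astype(np.float32);print(n,len(q),cv2.minAreaRect(q),q.mean(0),P[k][:,2].max())
plan(618,-121,160,20)
E
```

```text
time: 8.98
tool_pos: [433.4, -8.8, 20.3]
tcp_rot: [1.083, 1.571, -2.207]
contact_force: [0.1, 0.4, 0.3]
grip_width: 63.9
time: 9.65
tool_pos: [433.3, -8.8, 175.4]
tcp_rot: [2.939, 1.57, -0.35]
contact_force: [-0.1, 1.3, -0.4]
grip_width: 64.0
hub 144 ((600.8934326171875, -32.82331848144531), (37.32487487792969, 36.01359939575195), 18.20608901977539) [601.15564  -32.781113] 94.7658914384458
lens 631 ((635.3441772460938, -199.029296875), (79.19053649902344, 78.72388458251953), 56.23346710205078) [ 634.20605 -197.40445] 87.20352156460581
handle 34 ((618.4286499023438, -120.94095611572266), (11.891485214233398, 13.580122947692871), 0.37923091650009155) [ 617.71893 -119.90599] 130.27307497282732
t 9.75 tcp [432.4  -8.6 174. ] xaxis [-0.003  0.    -1.   ] jaw -98.5 q6 1.52 grip 64.1 F [-0.1 -0.1 -0.3]
turn about x 1.073 rad; q alt -2.068
shift now cm [  1.34   8.37 -20.02]  after turn [  1.34 -13.6  -16.91]
```

View pics/w4.png

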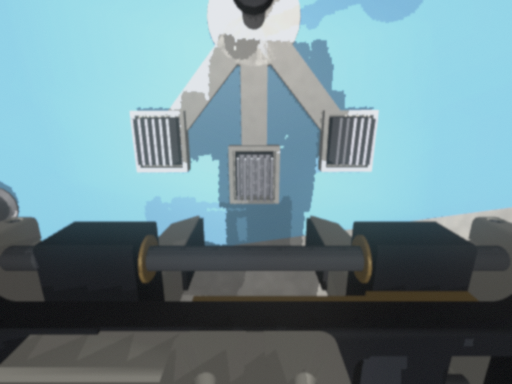

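The sink sits within the pocket rim at (255,177) and the fingers are clear. Next I turn so that the jaws lie tangential to the magnifier arm, then go over the handle.

```bash
python3 -m handwheel '[[[0,0,0,-0.12],[0,0,0,-0.12],[0,0,0,-0.12],[0,0,0,-0.12],[0,0,0,-0.12],[0,0,0,-0.12],[0,0,0,-0.12],[0,0,0,-0.12]]]' 0.7
python3 -m handwheel '[[[0,0,0,-0.12],[0,0,0,-0.12],[0,0,0,-0.12],[0,0,0,-0.12],[0,0,0,-0.12],[0,0,0,-0.12],[0,0,0,-0.12],[0,0,0,-0.12]]]'
python3 -m handwheel '[[[0,0,0,0],[0,0,0,0]]]'
python3 - <<'E'
from h import *
plan(618,-120.6,165,11.4)
E
```

```text
time: 10.42
tool_pos: [432.5, -8.7, 173.5]
tcp_rot: [-0.995, 1.567, 2.964]
contact_force: [-0.1, 0.4, 0.1]
grip_width: 64.6
time: 11.08
tool_pos: [432.5, -8.7, 173.5]
tcp_rot: [-1.952, 1.567, 2.968]
contact_force: [-0.2, 0.2, -0.3]
grip_width: 64.4
time: 11.25
tool_pos: [432.7, -8.7, 174.1]
tcp_rot: [-1.938, 1.568, 2.971]
contact_force: [-0.2, -0.2, 0.2]
grip_width: 64.5
t 11.25 tcp [432.7  -8.7 174.1] xaxis [-0.003  0.    -1.   ] jaw 11.3 q6 -0.39 grip 64.5 F [-0.2 -0.2  0.2]
turn about x -0.002 rad; q alt 3.14
shift now cm [ 0.85 15.98 14.6 ]  after turn [ 0.85 15.95 14.63]
```

```bash
python3 -m handwheel '[[[0.2,2.66,2.44,0],[0.2,2.66,2.44,0],[0.2,2.66,2.44,0],[0.2,2.66,2.44,0],[0,2.66,2.43,0],[0,2.66,2.43,0],[0,0,0,0],[0,0,0,0]]]'
python3 -m handwheel '[[[0,0,0,0],[0,0,0,0],[0,0,0,0]]]'
python3 - <<'E'
from h import *
m=bot.camera_model('wrist');p,d=cap('wrist','w5.png')
plan(618,-120.6,93,11.4)
v,u=np.mgrid[0:384,0:512];R=Ro.from_euler("xyz",m["rotation"]).as_matrix()
P=np.stack([(u-m['cx'])/m['fx'],(v-m['cy'])/m['fy'],np.ones_like(u)],-1)*d.astype(float)[...,None]@R.T+m['position']
k=(np.hypot(P[...,0]-618,P[...,1]+121)<20)&(P[...,2]>105)&(P[...,2]<140)&(d>0);q=P[k][:,:2].astype(np.float32);print(len(q),q.mean(0) if len(q) else 0, cv2.minAreaRect(q) if len(q) else 0)
print(bot.spot_point('wrist','handle'),[np.round(wz('wrist',*r['point'],112),1) for r in bot.spot_point('wrist','handle')])
E
```

```text
time: 11.92
tool_pos: [619.2, -121.0, 165.0]
tcp_rot: [-2.067, 1.568, 2.842]
contact_force: [0.2, 0.1, -0.3]
grip_width: 64.2
time: 12.17
tool_pos: [618.2, -119.4, 167.8]
tcp_rot: [-2.038, 1.571, 2.875]
contact_force: [-0.3, 0.4, 1.0]
grip_width: 64.2
t 12.22 tcp [ 618.4 -119.5  168. ] xaxis [ 0. -0. -1.] jaw 11.5 q6 -0.51 grip 64.4 F [-0.1  0.  -0.4]
turn about x 0.002 rad; q alt -3.14
shift now cm [ 7.5  -0.07  0.1 ]  after turn [ 7.5  -0.06  0.1 ]
361 [ 619.6697  -119.34378] ((620.0940551757812, -121.17927551269531), (13.514029502868652, 13.626018524169922), 27.176523208618164)
[{'point': [257.6, 203.1], 'conf': 0.79}] [array([ 621. , -119.7,  112. ])]
```

View pics/w5.png

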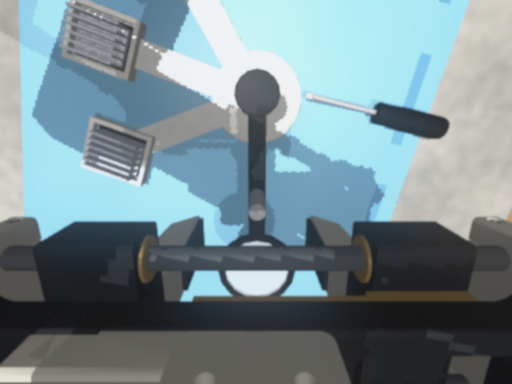

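The handle post is at (258,208), midway between the fingers, and the hub cap is at (257,92). I descend and grip.

```bash
python3 -c "
from h import *
print(wz('wrist',257,92,92))"
python3 -m handwheel '[[[2,0.1,0.1,0],[2.5,0,0,0],[2,0,0,0],[0.8,0,0,0],[0,0,0,0],[0,0,0,0],[0,0,0,0],[0,0,0,0]]]'
python3 -m handwheel '[[[0,0,0,0],[0,0,0,0],[0,0,0,0],[0,0,0,0]]]' 
python3 -m handwheel '[[[0,0,0,0],[0,0,0,0],[0,0,0,0],[0,0,0,0],[0,0,0,0],[0,0,0,0],[0,0,0,0],[0,0,0,0]]]' 0
python3 -m handwheel '[[[0,0,0,0],[0,0,0,0],[0,0,0,0],[0,0,0,0]]]' 
python3 -c "
from h import *
plan(619.5,-120.5,93,11.4)"
```

```text
[602.71118272 -33.08039831  92.        ]
time: 12.98
tool_pos: [621.1, -121.2, 96.1]
tcp_rot: [1.023, 1.568, -0.347]
contact_force: [0.2, 0.2, 0.0]
grip_width: 64.0
time: 13.32
tool_pos: [620.3, -121.0, 94.7]
tcp_rot: [0.919, 1.57, -0.451]
contact_force: [0.3, 0.1, 0.3]
grip_width: 64.2
time: 13.98
tool_pos: [620.2, -121.0, 94.4]
tcp_rot: [0.024, 1.571, -1.346]
contact_force: [0.7, -0.7, -0.5]
grip_width: 15.9
time: 14.32
tool_pos: [620.2, -121.0, 94.4]
tcp_rot: [0.696, 1.571, -0.673]
contact_force: [0.0, 0.3, 0.0]
grip_width: 13.2
t 14.32 tcp [ 620.2 -121.    94.4] xaxis [ 0. -0. -1.] jaw 11.5 q6 -0.51 grip 13.2 F [0.  0.3 0. ]
turn about x 0.002 rad; q alt -3.14
shift now cm [ 0.14 -0.06 -0.06]  after turn [ 0.14 -0.06 -0.06]
```

```bash
cat >> h.py <<'E'
def arc():
    o=bot.get_obs();p=o['tool_pos'];v=p[:2]-np.array([601.5,-33]);R=Ro.from_euler("xyz",o['tcp_rot']).as_matrix()
    print('r',round(np.hypot(*v),1),'ang',round(np.degrees(np.arctan2(v[1],v[0])),1),'jaw',round(np.degrees(np.arctan2(R[1,1],R[0,1])),1),np.round(p,1),'F',np.round(o['contact_force'],1),'M',np.round(o['moment'],2),'q6',round(o['joint_positions'][5],2),'g',round(o['grip_width'],1))
E
python3 -m handwheel '[[[0,-1.08,-0.065,0.12],[0,-1.08,-0.065,0.12],[0,0,0,0],[0,0,0,0],[0,0,0,0],[0,0,0,0]]]'
python3 -c "
from h import *
arc()"
```

```text
time: 14.82
tool_pos: [599.0, -122.7, 94.4]
tcp_rot: [-0.112, 1.571, -1.719]
contact_force: [-1.5, 0.7, 0.0]
grip_width: 13.7
r 89.7 ang -91.6 jaw -2.1 [ 599.  -122.7   94.4] F [-1.5  0.7  0. ] M [ 0.06  0.05 -0.02] q6 -0.29 g 13.7
```

```bash
python3 -m handwheel '[[[0,-1.08,-0.065,0.12],[0,-1.08,-0.065,0.12],[0,-1.08,-0.065,0.12],[0,-1.08,-0.065,0.12],[0,-1.08,-0.065,0.12],[0,-1.08,-0.065,0.12],[0,-1.08,-0.065,0.12],[0,0,0,0]]]'
python3 -m handwheel '[[[0,0,0,0],[0,0,0,0],[0,0,0,0]]]'
python3 -c "
from h import *
arc()"
```

```text
time: 15.48
tool_pos: [532.2, -89.0, 94.4]
tcp_rot: [-1.725, 1.57, 2.106]
contact_force: [1.3, 1.2, -4.3]
grip_width: 13.2
time: 15.73
tool_pos: [533.4, -90.4, 94.4]
tcp_rot: [2.479, 1.57, 0.032]
contact_force: [1.4, 1.3, -1.4]
grip_width: 13.6
r 89.1 ang -139.9 jaw -50.2 [533.4 -90.4  94.4] F [ 1.4  1.3 -1.4] M [ 0.28 -0.19 -0.01] q6 0.57 g 13.6
```

```bash
python3 -m handwheel '[[[0,-1.08,-0.065,0.12],[0,-1.08,-0.065,0.12],[0,-1.08,-0.065,0.12],[0,-1.08,-0.065,0.12],[0,-1.08,-0.065,0.12],[0,-1.08,-0.065,0.12],[0,-0.54,-0.016,0.06],[0,-0.54,-0.016,0.06]]]'
python3 -m handwheel '[[[0,0,0,0],[0,0,0,0],[0,0,0,0],[0,0,0,0]]]'
python3 - <<'E'
from h import *
arc()
m=bot.camera_model('wrist');cap('wrist','w6.png');p,d=cap('top','top6.png')
i=cv2.imread('pics/top6.png'); cv2.imwrite('pics/top6b.png',cv2.resize(i[140:290,180:330],None,fx=4,fy=4,interpolation=2))
E
```

```text
time: 16.4
tool_pos: [513.6, -19.5, 94.4]
tcp_rot: [2.373, 1.57, -0.918]
contact_force: [1.5, 0.0, -2.7]
grip_width: 13.5
time: 16.73
tool_pos: [513.5, -19.8, 94.4]
tcp_rot: [3.034, 1.57, -0.254]
contact_force: [3.3, 1.2, -3.9]
grip_width: 13.3
r 89.0 ang 171.4 jaw -98.4 [513.5 -19.8  94.4] F [ 3.3  1.2 -3.9] M [ 0.18 -0.43  0.08] q6 1.53 g 13.3
```

View pics/w6.png

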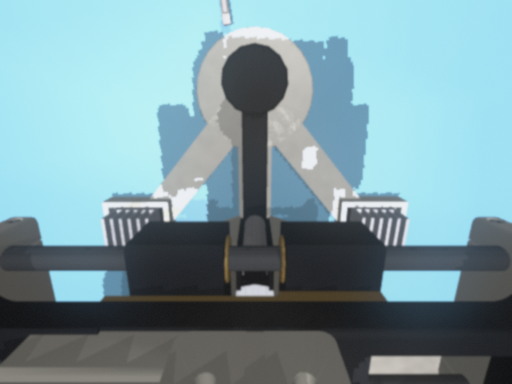

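View pics/top6b.png

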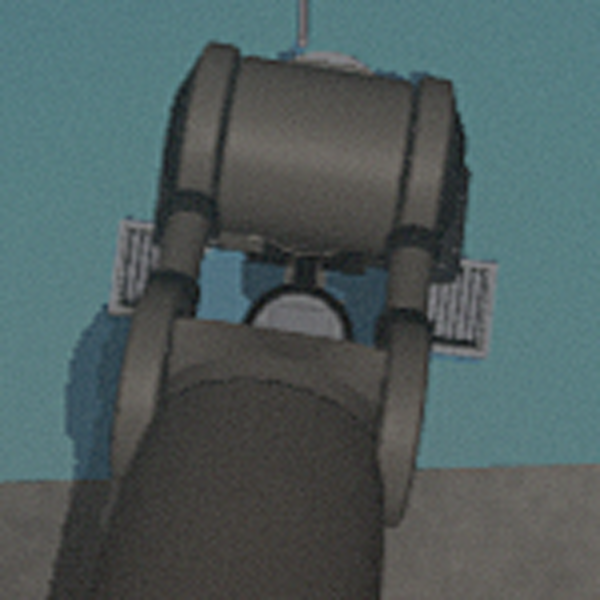

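```bash
python3 -m handwheel '[[[0,0,0,0],[0,0,0,0],[0,0,0,0],[0,0,0,0],[0,0,0,0],[0,0,0,0]]]' 0.6
python3 -m handwheel '[[[-1,0,0,0],[-2.5,0,0,0],[-3.5,0,0,0],[-3,0,0,0],[0,0,0,0],[0,0,0,0]]]'
python3 -m handwheel '[[[0,2,0,0],[0,3.5,0,0],[0,3.7,0,0],[0,3.7,0,0],[0,3.7,0,0],[0,3.7,0,0],[0,3.7,0,0],[0,3.7,0,0]]]'
python3 -m handwheel '[[[0,0,0,0],[0,0,0,0],[0,0,0,0]]]'
python3 - <<'E'
from h import *
arc();p,d=cap('top','top7.png');cap('scene','scene7.png');m=bot.camera_model('top')
i=cv2.imread('pics/top7.png'); cv2.imwrite('pics/top7b.png',cv2.resize(i[140:290,180:330],None,fx=4,fy=4,interpolation=2))
i=cv2.imread('pics/scene7.png'); cv2.imwrite('pics/scene7b.png',cv2.resize(i[130:260,180:350],None,fx=4,fy=4,interpolation=2))
v,u=np.mgrid[0:384,0:512];R=Ro.from_euler("xyz",m["rotation"]).as_matrix()
P=np.stack([(u-m['cx'])/m['fx'],(v-m['cy'])/m['fy'],np.ones_like(u)],-1)*d.astype(float)[...,None]@R.T+m['position']
for n,c,r,lo,hi in[('hub',(600,-33),30,86,110),('lens',(433.5,-9.5),50,65,95),('handle',(513,-20),14,95,150),('L',(490,95),50,25,55),('R',(458,-123),50,25,55)]:
    k=(np.hypot(P[...,0]-c[0],P[...,1]-c[1])<r)&(P[...,2]>lo)&(P[...,2]<hi);q=P[k][:,:2].astype(np.float32);print(n,len(q),cv2.minAreaRect(q),q.mean(0),P[k][:,2].max())
E
```

```text
time: 17.33
tool_pos: [512.9, -19.3, 94.5]
tcp_rot: [0.943, 1.571, -2.347]
contact_force: [0.3, 0.5, -0.2]
grip_width: 48.8
time: 17.83
tool_pos: [513.9, -19.4, 196.8]
tcp_rot: [3.081, 1.566, -0.208]
contact_force: [0.0, 0.0, -0.4]
grip_width: 55.1
time: 18.5
tool_pos: [470.8, -294.5, 193.2]
tcp_rot: [-0.545, 1.568, 2.448]
contact_force: [1.3, -1.4, 0.3]
grip_width: 54.9
time: 18.75
tool_pos: [471.5, -292.4, 193.4]
tcp_rot: [-0.678, 1.568, 2.315]
contact_force: [0.6, 1.6, 0.1]
grip_width: 55.0
r 290.2 ang -116.6 jaw -98.5 [ 471.5 -292.4  193.4] F [0.6 1.6 0.1] M [ 0.07 -0.01 -0.06] q6 1.03 g 55.0
hub 144 ((600.7263793945312, -33.09090042114258), (36.20273971557617, 35.83348083496094), 17.54790496826172) [600.9421   -32.828526] 96.10708950492062
lens 669 ((433.6902770996094, -7.503326416015625), (78.27338409423828, 77.23139190673828), 36.2955322265625) [434.91797   -8.076837] 87.11457271627978
handle 27 ((512.3058471679688, -19.680870056152344), (10.618600845336914, 12.988880157470703), 88.39044189453125) [512.18884  -19.473589] 129.21155764654873
L 133 ((490.5517883300781, 95.41922760009766), (40.08358383178711, 49.77957534790039), 81.72358703613281) [490.76645  96.11376] 40.886000316989566
R 129 ((458.56005859375, -123.01808166503906), (39.83287048339844, 49.87696075439453), 80.11454772949219) [ 458.692    -123.412476] 43.91128540377281
```

View pics/top7b.png

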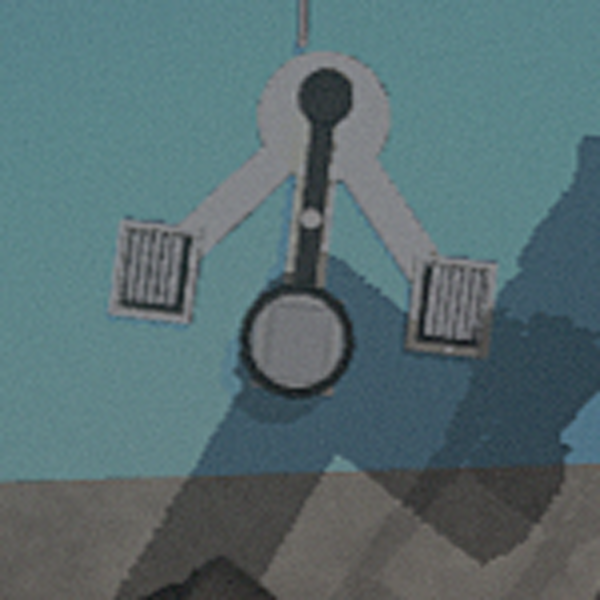

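View pics/scene7b.png

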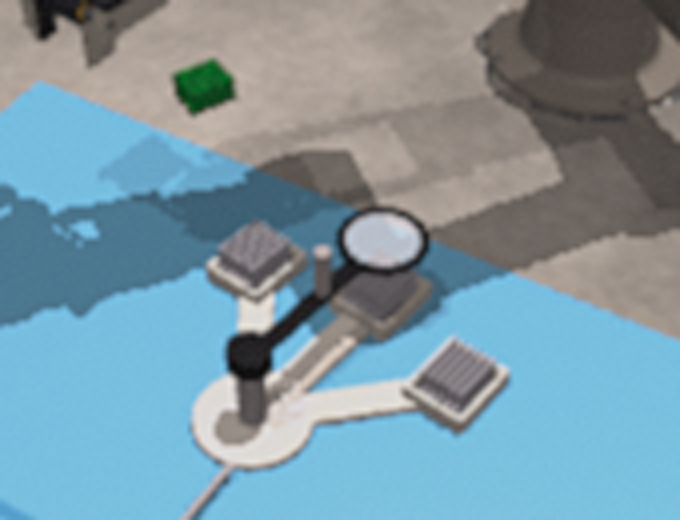

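The lens measures about (434,-8) and the sink was placed at (433.4,-8.8), so it is centred to about 1 mm. The other two sinks have not moved. I hand the job in.

```bash
python3 -c "
from h import *
bot.close_job()"
```

```text
the job is handed in; nothing more can be done
```

The job is done and handed in. The loose grey heat sink is in the empty middle pocket, fins up, with the magnifier lens over it. The last reading on the robot clock, about 18.8 s, is well under the 64 s limit.

- **Heat sink:** I gripped it across its 40 mm width and lowered it until the wrist felt 6 N at the expected floor height (TCP at 20.9 mm). Only then did I let go.
- **Magnifier:** I gripped the handle, swung it about 110° clockwise seen from above, released it and moved the arm clear.
- **Last checks:** In the top picture the lens centre is at about (434, -8) mm. The sink was released at (433.4, -8.8) mm, and I measured the pocket centre at about (433.5, -9.7) mm, so they agree to about 2 mm, the limit of the camera calibration. The left and right heat sinks measured the same as at the start, to within 1 mm. No move came near the green look-alike or the other bench things, but I did not re-measure them.
- **Unsettled reading:** One TCP reading before the grasp was taken too early and was 3 to 4 mm off. I corrected the pose before closing the fingers, and no other check failed.

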